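Latch back the sprung retaining bolt and free the display frame

ROBOT

A 6-joint arm with a two-finger parallel gripper is mounted at the origin on the work surface. World frame = base frame: x ahead of the robot, y to its left, z up, the work surface at z = 0. Lengths are in m, angles in rad, forces in N, time in s.
With the tool pointing down it reaches from about 0.325 to 0.775 m from the base axis. Payload 5.5 kg.
Tool frame: the origin (TCP) lies between the finger pads; the fingertips stand 8 mm ahead of it and the grasp point (between the pads) lies 11 mm behind it (tcp_to_tips is the distance from the TCP to the fingertips, in m); z points along the fingers, y is the direction in which the jaws open and shut (so a half turn about z gives the same grasp; the last joint's range is limited). The gripper opens to 88 mm and grips with 3 to 60 N. Pads are 20 mm wide; open, the fingers measure 115 mm over their backs; the gripper's body (75 mm by 178 mm) begins 61 mm behind the grasp point.
Start: joints at [1.234, 0.091, 1.231, -0, 1.82, -0.057], TCP at [0.166, 0.577, 0.231] pointing down, gripper open.
Joint ranges: [-2.87, 2.87], [-0.86, 2.18], [0.17, 2.46], [-1.51, 4.65], [0.06, 2.69], [-2.65, 2.65]. Speed limits (rad/s): [2.57, 2.57, 3.01, 3.14, 3.14, 3.14].

INTERFACE

Orientations are given as a unit quaternion [w, x, y, z].
In Python, from bench import * gives the robot as it stands. Calls block until the motion is done:
- move_to(position, orientation): joint-space move of the TCP to a pose.
- move_l(position, speed=0.15, orientation=None): straight line of the TCP; orientation=None keeps the orientation; speed is the mean speed in m/s.
- movej(angles): joint-space move.
- gripper_open() and close(): open the fingers fully, or close them until they stop; the grip force is fixed at half the most.
- hold(seconds).
- inverse_kinematics(position, orientation): joint angles nearest the present ones, or None.
- state(): the state.
- get_image(name): name is "side" or "top" or "wrist"; returns a dict with "frame" (400x640x3 uint8, blue, green, red), "depth" (400x640 float32, m along the optical axis (not along the pixel's ray), 0 where there is no reading), "camera_matrix" (3x3 intrinsics, pixels), "view" (4x4, takes a point from world to camera coordinates). Camera axes: x right, y up, looking along -z (the intrinsics and any distortion apply to the point x, -y, -z); pixel columns grow to the right and rows downward; lengths in m; the calibration is good to about 2 mm. A picture is of the moment at which its call begins.
A pose or a line that the arm cannot do raises IKError and nothing moves.
- job_done(): hands the job in, once; it reports no verdict.
The state is a dict: "time": time; "joint_pos": joint angles; "dq": joint speeds; "joint_torque": joint torques, N m; "ee_pos": TCP position; "ee_rot": TCP orientation; "ft_force": force on the tool from outside, world axes, zero at the start; "moment": the same for the moment, N m; "finger_gap": finger opening in m.
Only numpy, scipy, OpenCV 4.12 (cv2) and the standard library are available. Lean on these libraries where they do the work, as an engineer would, in place of code of your own. Each camera call takes 0.05 s, during which the arm holds its last target. There are 200 camera calls.

TASK

The small wire display frame on the mounting jig is held down by a sprung bolt through its foot: draw the bolt back by its lever, hook the lever into the catch plate's notch so that the bolt stays back by itself when let go, and leave it latched. Then lift the frame out and stand it upright in the open tray, setting it down gently. Do not wrench the frame against the bolt, and leave the spool, jar and screwdriver where they are.

Things in the scene. Friction and masses are not known exactly. Their poses are not given: they have to be found in the camera images.
- jig: Fixed jig. Origin on the table below the lever's start; z up, y along the bolt, x across it, roughly away from the robot. Plywood base: x -50 to 100, y -170 to 190, 12 mm thick. The 18 mm steel bolt's axis is at x = 0, 40 mm above the table; two bearing blocks (34 mm in x, 22 mm in y, tops 62 mm up) at y = 66 and -105. Its 9 mm pin points to +y, 14 mm deep in the frame's foot at the start.
- bolt (a joint): Travel of the sprung bolt, m: 0 = home (through the foot), grows as it is drawn to the jig's -y, end stop 0.056. The spring pulls it home with about 8 N at 0 and 15 N at the stop, and snaps it home if let go. Hooked in the notch it stands 10 mm short of the gap's middle (0.020 to 0.036); the pin has left the foot beyond 0.014.
- lever (a joint): Swing of the lever about the bolt's axis, rad: 0 = upright, grows towards the jig's +x, at most 0.78. A light spring (about 1.5 N at the knob) turns it back upright. Outside the gap the plate stops it at about 0.05. It rests at about 0.63 when hooked; swing it past 0.65 before easing it back into the hook.
- knob (a point): Centre of the lever's black ball knob, 24 mm in diameter, 72 mm from the bolt's axis on an 8 mm steel stem; 112 mm above the table when upright. It moves with bolt and lever.
- catch_edge (a point): Jig frame x = 5, y = -38, z = 66 mm: on the lever-side edge of the fixed steel catch plate (x 5 to 40, 6 mm thick, y about -75 to 40). The edge stops the lever swinging except at an entry gap, 14 mm along y. The plate's place along y differs: the gap's middle lies within 8 mm of this point, at 30 to 46 mm of bolt travel; feel or look for it. The stem enters within 3 mm of the middle.
- catch_pocket (a point): Jig frame x = 21, y = -35, z = 66 mm, about the middle of the pocket that the gap leads into (to within the same 8 mm along y). The gap passes a strip 4.5 mm wide; behind it the pocket reaches to x = 33 and 7 mm farther to +y than the gap. Once swung fully in, let the lever ease back about 7 mm to +y: its stem hooks behind the strip and stays. Let go too early, it snaps home.
- lamp_edge (a point): Middle of the robot-side lower edge of the slim lamp bar over the jig (jig frame x = 56, y = -48, z = 158 mm). The bar: x 56 to 86, z 158 to 186, y -145 to 50, on a post at x = 71, y = -130. An upright gripper over the swung lever meets it; one leaning back about 40 degrees (its body towards the jig's -x, fingers pointing down and to +x) clears it.
- seat (a point): Middle of the floor of the shallow seat in which the frame's foot stands (jig frame x = 0, y = 129, 14 mm above the table); its rim is 10 mm high, with 2 mm of play around the foot.
- frame: Loose wire display frame for a doll's cap, about 260 g, 152 mm tall: aluminium foot 50 (x) by 36 (y) by 45 mm with an eye 14 by 14 mm through it along y, 26 mm up; a wire ring 90 mm across at 62 mm, two wire hoops rising to 112 mm in the diagonal planes between x and y; a square grip block on top. Origin at the centre of the foot's underside, z up. Starts in the jig's seat, aligned with the jig.
- grip_block (a point): Centre of the frame's square aluminium grip block, 14 by 14 by 40 mm (z), 132 mm above the foot's underside; sides along the frame's x and y.
- tray: Fixed grey open tray 170 (x) by 200 (y) by 35 mm, walls 6 mm. Origin at the centre of its underside.
- tray_in (a point): Centre of the tray's inner floor.
- spool: Bystander: black thread spool, 32 mm across, 44 mm tall, standing. Origin at the centre of its underside.
- jar: Bystander: glass jar 52 mm across, 70 mm tall. Origin at the centre of its underside.
- screwdriver: Bystander: screwdriver 170 mm long lying on the table, 20 mm or so thick at its handle.
Things that resemble listed ones, but are neither listed nor needed, are in the scene too. What is meant by the frame is not green, red or yellow, and is the smaller of those in its own colour.

How it is judged:
By the outcome, as a careful person would: the job done as asked, in the order asked, and still so for the second after the job is handed in, with the robot touching nothing.
It also fails if it takes over 58 s, if anything falls off the work surface, if the arm or the gripper's body presses on something with over 40 N, if the wrist force passes 120 N, or if a joint passes its speed limit or range.

## Working session

There is one attempt and no reset: what is moved stays moved. The work goes in short steps, each a Python script; the robot and the scene stay as the last script left them, time stands still between calls to the robot, and variables do not carry over. Pictures are saved under pics/ and viewed, about 8 in all and at most 12, crops included, and the job is handed in when it is done.

```bash
mkdir -p pics; ls; cat > h.py <<'E'
from bench import *
import numpy as np, cv2
from scipy.spatial.transform import Rotation as R
def world(im,u,v,d=None):
    K=im["camera_matrix"]; d=im["depth"][int(v),int(u)] if d is None else d
    p=np.array([(u-K[0,2])/K[0,0]*d, -(v-K[1,2])/K[1,1]*d, -d,1])
    return (np.linalg.inv(im["view"])@p)[:3]
def cloud(im):
    K=im["camera_matrix"]; d=im["depth"]; v,u=np.mgrid[:d.shape[0],:d.shape[1]]
    p=np.stack([(u-K[0,2])/K[0,0]*d, -(v-K[1,2])/K[1,1]*d, -d, np.ones_like(d)],-1)
    return (p@np.linalg.inv(im["view"]).T)[...,:3]
def proj(im,p):
    c=im["view"]@np.append(p,1); K=im["camera_matrix"]
    return np.array([K[0,2]+K[0,0]*c[0]/-c[2], K[1,2]-K[1,1]*c[1]/-c[2]])
def snap(n):
    im=get_image(n); return im
E
python3 - <<'E'
from h import *
import pickle
for n in("top","side"):
    im=get_image(n); pickle.dump(im,open(n+".pkl","wb")); cv2.imwrite(f"pics/{n}0.png",im["frame"])
    print(n,im["camera_matrix"],im["view"], {k:v for k,v in im.items() if k not in("frame","depth","camera_matrix","view")})
print(state())
E
```

```text
pics
top [[462.2757333    0.         312.68437346]
 [  0.         462.2757333  202.60185528]
 [  0.           0.           1.        ]] [[-0.02805264 -0.99959305  0.00517456 -0.02525354]
 [ 0.98552565 -0.0267913   0.16739601 -0.58353321]
 [-0.16718926  0.00979556  0.98587616 -1.12848972]
 [ 0.          0.          0.          1.        ]] {}
side [[470.99983824   0.         322.46832962]
 [  0.         470.99983824 194.49430799]
 [  0.           0.           1.        ]] [[ 0.9095501  -0.41547492 -0.0099602  -0.54055013]
 [ 0.32924286  0.70573353  0.62732712 -0.21494629]
 [-0.25360944 -0.57386477  0.77869216 -1.09260036]
 [ 0.          0.          0.          1.        ]] {}
{'time': 0.1, 'joint_pos': array([ 1.23429374e+00,  9.17970019e-02,  1.23174678e+00,  1.70322964e-05,
        1.81980509e+00, -5.66969996e-02]), 'dq': array([-0.00060898, -0.0003737 , -0.00192809,  0.00050294,  0.00153496,
       -0.00014657]), 'joint_torque': array([ 4.04538674e-03, -4.47854805e+01, -4.07571638e+01,  7.01717078e-02,
        2.83109205e-02, -8.81798928e-05]), 'ee_pos': array([0.16561365, 0.57643209, 0.22962245]), 'ee_rot': array([-1.79622005e-04,  1.39444735e-01,  9.90229466e-01, -8.59578997e-04]), 'ft_force': array([-0.19259704,  0.07340866, -0.53488712]), 'moment': array([ 0.01739347,  0.02465057, -0.00317652]), 'finger_gap': 0.08751160959131826}
```

View pics/top0.png

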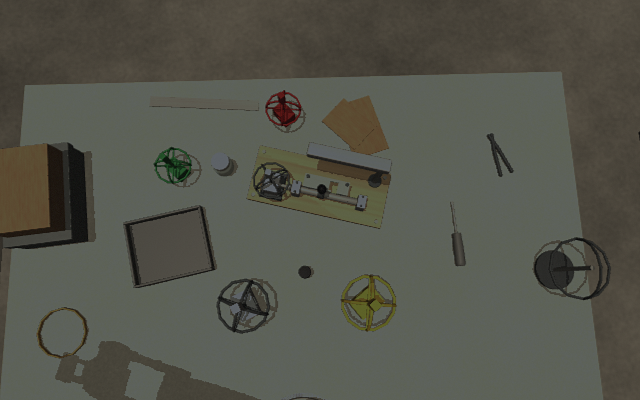

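View pics/side0.png

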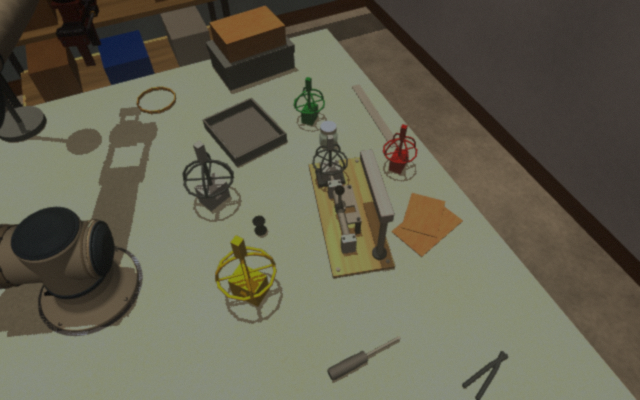

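Top view: the jig is at about (320,187), with its +y pointing left. The grey frames are the jig's small one at (272,182) and a larger loose one at (243,305). The others are green (175,166), red (284,110) and yellow (369,303). The frame meant is the grey small one in the jig. The tray is at (170,246), knob (322,189), spool (305,271), jar (222,163) and screwdriver (458,235).

```bash
cat > m.py <<'E'
from h import *
import pickle
t=pickle.load(open("top.pkl","rb")); s=pickle.load(open("side.pkl","rb"))
C=cloud(t); S=cloud(s)
hsv=cv2.cvtColor(t["frame"],cv2.COLOR_BGR2HSV)
u0,u1,v0,v1=235,400,135,235
m=np.zeros(C.shape[:2],bool); m[v0:v1,u0:u1]=True
print("table z",np.median(C[330:360,420:500,2]))
w=m&(abs(C[...,2]-.012)<.006)&(hsv[...,1]>70)&(hsv[...,0]>15)&(hsv[...,0]<35)
n,l,st,_=cv2.connectedComponentsWithStats(w.astype(np.uint8)); k=1+np.argmax(st[1:,4]); P=C[l==k][:,:2]
(c,sz,a)=cv2.minAreaRect((P*1000).astype(np.float32)); print("base",c,sz,a)
b=cv2.boxPoints((c,sz,a))/1000; print(b)
# long axis, +y jig = world +y-ish
e=[b[1]-b[0],b[2]-b[1]]; e=max(e,key=np.linalg.norm); e=e/np.linalg.norm(e); e=e*np.sign(e[1])
yaw=np.arctan2(-e[0],e[1]); Rz=np.array([[np.cos(yaw),-np.sin(yaw)],[np.sin(yaw),np.cos(yaw)]])
o=np.array(c)/1000-Rz@np.array([.025,.010]); print("yaw",yaw,"origin",o)
J=lambda p:np.append(o+Rz@np.array(p[:2])/1000,p[2]/1000)
for nm,p in dict(knob=(0,0,112),lamp=(56,-48,158),grip=(0,129,146),b1=(0,66,62),b2=(0,-105,62)).items():
    print(nm,J(p),proj(t,J(p)),proj(s,J(p)))
# measured: points in jig frame
Q=C.copy(); Q[...,:2]=(C[...,:2]-o)@Rz*1000; Q[...,2]*=1000
def med(nm,c):
    q=Q[m&c]; print(nm,len(q),q.min(0).round(1),q.max(0).round(1),q.mean(0).round(1))
near=lambda x,y,r:(np.hypot(Q[...,0]-x,Q[...,1]-y)<r)
med("knob",near(0,0,20)&(Q[...,2]>100)); med("b1",near(0,66,25)&(abs(Q[...,2]-62)<5)); med("b2",near(0,-105,25)&(abs(Q[...,2]-62)<5))
med("grip",near(0,129,30)&(Q[...,2]>150)); med("lamp",abs(Q[...,2]-186)<5)
med("plate",(abs(Q[...,2]-67)<5)&(Q[...,0]>3)&(Q[...,0]<45)&(Q[...,1]<50)&(Q[...,1]>-85))
# tray rim
mm=np.zeros_like(m); mm[195:300,110:230]=True
P=C[mm&(abs(C[...,2]-.035)<.006)][:,:2]; print("tray",cv2.minAreaRect((P*1000).astype(np.float32)))
for nm,(x,y) in dict(spool=(305,271),jar=(222,163)).items(): print(nm,world(t,x,y))
A=cv2.resize(t["frame"][135:235,235:400],None,fx=4.8,fy=4.8,interpolation=cv2.INTER_CUBIC)
A=cv2.convertScaleAbs(A,alpha=1.6)
cv2.imwrite("pics/crop1.png",A)
pickle.dump((o,Rz,yaw),open("jig.pkl","wb"))
E
python3 m.py
```

```text
table z -4.257613072733424e-05
base (633.9310913085938, -58.966064453125) (359.72808837890625, 150.47671508789062) 75.77574157714844
[[ 0.5168036  -0.21482834]
 [ 0.6626669  -0.25180313]
 [ 0.7510585   0.09689621]
 [ 0.6051952   0.133871  ]]
yaw -0.24826014 origin [ 0.60724038 -0.06251653]
knob [ 0.60724038 -0.06251653  0.112     ] [321.26063714 188.01769708] [337.82183936 189.83094162]
lamp [ 0.64972904 -0.12280512  0.158     ] [346.88582456 165.65141863] [366.67849861 189.43737241]
grip [0.63893798 0.06252851 0.146     ] [268.21614685 173.3924128 ] [327.73640511 142.00960128]
b1 [0.62345775 0.00146    0.062     ] [295.36983941 186.32975415] [332.36834925 182.65452085]
b2 [ 0.58144001 -0.16429738  0.062     ] [361.43635537 200.90878192] [346.47658283 237.65360351]
knob 76 [-13.1 -10.4 110.1] [  9.9  11.2 127.5] [-2.700e+00  1.000e-01  1.191e+02]
b1 118 [-16.8  42.1  57.4] [18.2 76.4 67. ] [ 0.5 64.1 61.8]
b2 116 [ -17.3 -115.4   57.6] [ 17.2 -93.9  67. ] [  -0.6 -104.4   61.3]
grip 45 [ -7.4 121.8 150.3] [  6.6 135.3 169.6] [ -0.8 128.2 163.2]
lamp 1057 [  55.3 -144.1  181. ] [ 86.6  49.8 190.5] [ 70.3 -47.6 185.1]
plate 460 [  4.8 -65.9  62. ] [40.7 49.8 71.4] [24.1 -6.2 65.7]
tray ((485.6165771484375, 331.9261779785156), (170.65411376953125, 201.64137268066406), 11.692792892456055)
spool [ 0.41087383 -0.01739396  0.04554858]
jar [0.68828759 0.18670879 0.06585677]
```

View pics/crop1.png

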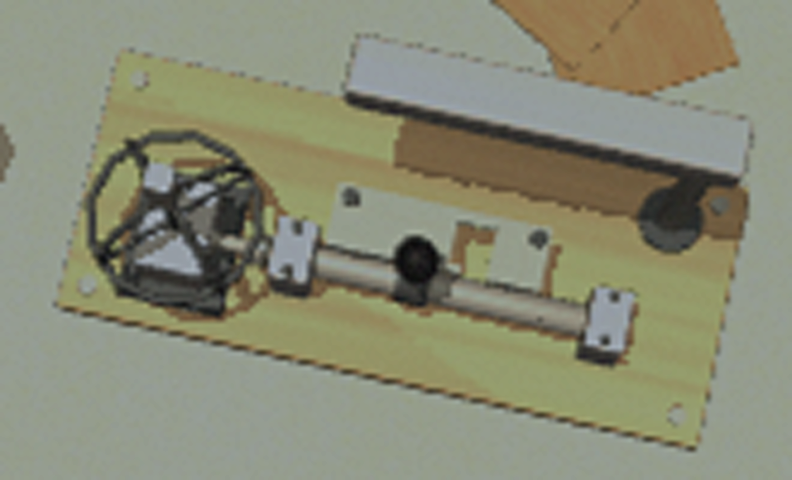

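The crop shows the small grey wire frame (foot at crop (180,200), grip block (158,178)) seated in the jig with the pin entering it, so this is the frame. The knob is at crop (418,260) and the plate's gap and pocket around (470,260). The jig fit agrees within 1–2 mm for blocks, lamp and knob. Next: find the gap along y, then check IK.

```bash
cat >> h.py <<'E'
import pickle
try:
    o,Rz,yaw=pickle.load(open("jig.pkl","rb"))
except Exception: pass
J=lambda p:np.append(o+Rz@np.array(p[:2],float)/1000,p[2]/1000)
def lean(deg,flip=1):
    a=np.radians(deg); z=np.array([np.sin(a),0,-np.cos(a)]); y=np.array([0,flip,0.]); x=np.cross(y,z)
    M=np.stack([x,y,z],1); return R.from_euler('z',yaw)*R.from_matrix(M)
def q(r): return r.as_quat(scalar_first=True)
def tcp(grasp_jig,r,ahead=.011):   # TCP for a point held `ahead` m behind TCP
    return J(grasp_jig)+ahead*r.apply([0,0,1])
E
python3 - <<'E'
from h import *
t=pickle.load(open("top.pkl","rb")); s=pickle.load(open("side.pkl","rb"))
for nm,im in(("top",t),("side",s)):
    C=cloud(im); Q=C.copy(); Q[...,:2]=(C[...,:2]-o)@Rz*1000; Q[...,2]*=1000
    for lo,hi in((5,10),(12,20),(22,30)):
        m=(Q[...,0]>lo)&(Q[...,0]<hi)&(Q[...,1]<-10)&(Q[...,1]>-80)&(Q[...,2]<75)
        p=Q[m]; p=p[np.argsort(-p[:,1])]
        print(nm,lo,' '.join(f"{a:.0f}:{b:.0f}" for a,b in p[:,1:]))
for f in(1,-1):
    r=lean(40,f)
    for p in((0,0,112),(0,0,230),(0,-40,112),(46,-40,95),(52,-40,90)):
        k=inverse_kinematics(tcp(p,r),q(r)); print(f,p,None if k is None else np.round(k,2))
    r=lean(0,f); k=inverse_kinematics(tcp((0,129,146),r),q(r)); print(k)
E
```

```text
top 5 -10:47 -11:65 -12:65 -12:61 -13:45 -14:67 -14:67 -15:64 -15:46 -17:65 -17:64 -18:43 -18:42 -19:68 -20:67 -20:44 -22:65 -22:66 -23:57 -23:45 -28:42 -31:38 -31:41 -33:40 -36:44 -37:69 -37:68 -38:62 -39:47 -40:67 -41:64 -41:41 -42:63 -43:65 -44:40 -44:45 -45:66 -45:68 -46:56 -47:41 -47:70 -48:66 -49:62 -49:46 -50:64 -51:64 -52:45 -53:67 -53:62 -54:49 -55:44 -55:63 -56:62 -57:45 -57:46 -58:59 -59:58 -60:45 -61:64 -62:46 -63:70 -64:63 -65:42 -66:69 -68:42 -70:47 -73:44 -76:45 -78:44
top 12 -10:66 -11:64 -12:69 -12:64 -13:66 -13:65 -15:66 -15:63 -16:62 -25:12 -25:11 -27:10 -28:10 -30:14 -31:8 -32:12 -33:9 -36:12 -36:9 -38:66 -38:67 -40:65 -41:62 -41:69 -43:69 -43:67 -44:64 -45:66 -46:65 -46:65 -47:62 -48:63 -49:66 -49:68 -51:65 -51:62 -52:65 -53:66 -54:64 -54:67 -56:64 -56:68 -57:65 -57:65 -58:69 -59:62 -59:65 -60:65 -61:66 -62:64 -62:66 -64:61 -64:62 -65:63 -68:10 -71:12 -71:13 -74:8 -74:16 -76:9 -76:14 -79:11 -79:8
top 22 -10:67 -11:62 -12:63 -13:64 -13:66 -15:64 -15:64 -16:67 -17:13 -18:13 -18:10 -20:11 -20:8 -21:11 -22:10 -23:9 -24:14 -25:10 -26:15 -26:14 -28:12 -29:12 -31:8 -31:
[... 1699 characters left out ...]
0.12  0.82 -1.38]
1 (0, 0, 230) [-0.11 -0.46  1.88 -0.1   1.04 -1.41]
1 (0, -40, 112) [-0.21 -0.44  2.07 -0.03  0.82 -1.52]
1 (46, -40, 95) [-0.21 -0.28  1.98 -0.03  0.75 -1.52]
1 (52, -40, 90) [-0.22 -0.26  1.97 -0.03  0.73 -1.52]
[ 4.45674624e-02  2.05641551e-01  1.27390647e+00 -4.44089210e-16
  1.66204463e+00 -1.27796872e+00]
-1 (0, 0, 112) [-0.11 -0.42  2.05 -0.12  0.82  1.76]
-1 (0, 0, 230) [-0.11 -0.46  1.88 -0.1   1.04  1.73]
-1 (0, -40, 112) [-0.21 -0.44  2.07 -0.03  0.82  1.62]
-1 (46, -40, 95) [-0.21 -0.28  1.98 -0.03  0.75  1.62]
-1 (52, -40, 90) [-0.22 -0.26  1.97 -0.03  0.73  1.62]
[ 4.45674624e-02  2.05641551e-01  1.27390647e+00 -4.44089210e-16
  1.66204463e+00  1.86362393e+00]
```

The gap runs y≈−23.5 to −37.5 (middle ≈ −30.5, pocket end −16.5), so the entry travel is about 30.5 mm and the hooked travel about 20.5 mm. Next: approach, grasp the knob and start the draw.

```bash
python3 - <<'E'
from h import *
r=lean(40,1); A=.008
move_to(tcp((-70,0,200),r,A),q(r)); 
print(state()["time"],state()["joint_pos"].round(2))
move_l(tcp((0,0,112),r,A),.12)
a=state(); close(); b=state()
print(b["time"],b["finger_gap"],b["ft_force"].round(1),(b["ee_pos"]-a["ee_pos"]).round(4))
print("err",(b["ee_pos"]-tcp((0,0,112),r,A)).round(4))
im=get_image("top"); cv2.imwrite("pics/t2.png",cv2.resize(im["frame"][120:250,230:400],None,fx=4,fy=4))
E
```

```text
2.6667 [-0.08 -0.69  2.07 -0.12  1.07 -1.38]
4.7833 0.022816094082076674 [2.3 4.3 0.2] [-0.      0.0007 -0.0008]
err [ 0.0002  0.0007 -0.    ]
```

```bash
python3 - <<'E'
from h import *
r=lean(40,1); A=.008
def P(): 
    s=state(); g=s["ee_pos"]-A*r.apply([0,0,1]); f=R.from_euler('z',-yaw).apply(s["ft_force"])
    print(round(s["time"],2),"jig knob",((g[:2]-o)@Rz*1000).round(1),round(g[2]*1000,1),"F",f.round(1),"gap",round(s["finger_gap"],4))
move_l(tcp((0,-15,112),r,A),.06); P()
move_l(tcp((0,-30.5,112),r,A),.06); P()
im=get_image("top"); C=cloud(im)
for a in (.1,.2,.3):
    move_l(tcp((72*np.sin(a),-30.5,40+72*np.cos(a)),r,A),.06); P()
cv2.imwrite("pics/t3.png",cv2.resize(im["frame"][120:250,230:400],None,fx=4,fy=4))
E
```

```text
5.23 jig knob [ -0.1 -13.7] 112.0 F [ 0.7 10.2 -0.1] gap 0.0226
5.64 jig knob [ -0.1 -28.7] 112.0 F [ 0.2 10.7 -1. ] gap 0.0228
5.96 jig knob [  7.2 -28.3] 111.8 F [-1.2 11.   1.6] gap 0.0227
6.22 jig knob [ 14.5 -28.2] 111.0 F [-1.5 11.3  1.8] gap 0.0224
6.49 jig knob [ 21.6 -28.2] 109.4 F [-1.8 10.2  1.4] gap 0.0223
```

```bash
python3 - <<'E'
from h import *
r=lean(40,1); A=.008
def P(): 
    s=state(); g=s["ee_pos"]-A*r.apply([0,0,1]); f=R.from_euler('z',-yaw).apply(s["ft_force"])
    print(round(s["time"],2),"jig knob",((g[:2]-o)@Rz*1000).round(1),round(g[2]*1000,1),"F",f.round(1),"gap",round(s["finger_gap"],4))
k=lambda a,y:tcp((72*np.sin(a),y,40+72*np.cos(a)),r,A)
for a in (.4,.5,.6,.72):
    move_l(k(a,-32),.06); P()
for y in (-29,-26,-23,-20.5):
    move_l(k(.72,y),.04); P()
E
```

```text
6.77 jig knob [ 28.5 -29.7] 107.3 F [-1.4 10.7  2.9] gap 0.0221
7.03 jig knob [ 35.2 -29.6] 104.5 F [-0.3 11.4  2.9] gap 0.0225
7.3 jig knob [ 41.6 -29.6] 101.2 F [-0.6 12.5  3.8] gap 0.0222
7.59 jig knob [ 48.7 -29.5] 96.3 F [ 0.6 11.1  4. ] gap 0.0222
7.84 jig knob [ 48.6 -26.5] 96.4 F [-0.  12.3  4.1] gap 0.0224
8.09 jig knob [ 48.5 -23.5] 96.5 F [ 0.1 11.   2.8] gap 0.0223
8.34 jig knob [ 48.5 -20.6] 96.5 F [-0.5 11.3  3.2] gap 0.0226
8.59 jig knob [ 48.6 -19.1] 96.4 F [-0.1  7.7  3.2] gap 0.0221
```

```bash
python3 - <<'E'
from h import *
r=lean(40,1); A=.008
def P(): 
    s=state(); g=s["ee_pos"]-A*r.apply([0,0,1]); f=R.from_euler('z',-yaw).apply(s["ft_force"])
    print(round(s["time"],2),"jig knob",((g[:2]-o)@Rz*1000).round(1),round(g[2]*1000,1),"F",f.round(1),"gap",round(s["finger_gap"],4))
k=lambda a,y:tcp((72*np.sin(a),y,40+72*np.cos(a)),r,A)
for a,y in ((.72,-19),(.72,-18),(.67,-18),(.63,-18)):
    move_l(k(a,y),.03); P()
gripper_open(); hold(.2); P()
b=state()["ee_pos"]-.09*r.apply([0,0,1]); move_l(b,.15)
im=get_image("top"); pickle.dump(im,open("t4.pkl","wb"))
C=cloud(im); C[...,:2]=(C[...,:2]-o)@Rz
m=(C[...,2]>.085)&(C[...,2]<.125)&(C[...,0]>-.02)&(C[...,0]<.065)&(abs(C[...,1]+.02)<.045)
print("knob?",m.sum(),C[m].mean(0) if m.any() else 0)
print(inverse_kinematics(b,q(r)) is not None)
cv2.imwrite("pics/t4.png",cv2.convertScaleAbs(cv2.resize(im["frame"][125:245,230:400],None,fx=4.5,fy=4.5,interpolation=cv2.INTER_CUBIC),alpha=1.5))
E
```

```text
8.84 jig knob [ 48.6 -18.9] 96.4 F [1.  2.9 5.3] gap 0.0226
9.09 jig knob [ 48.7 -18.8] 96.3 F [-0.3 -0.7  6.6] gap 0.0225
9.36 jig knob [ 45.6 -18.7] 98.5 F [ 1.6 -2.5  6. ] gap 0.0227
9.61 jig knob [ 43.4 -18.7] 100.0 F [ 4.5 -2.6  4.7] gap 0.0223
10.91 jig knob [ 42.4 -18. ] 98.2 F [ 0.2  0.  -0.7] gap 0.0878
knob? 82 [ 0.03648496 -0.01945978  0.10623637]
True
```

View pics/t4.png

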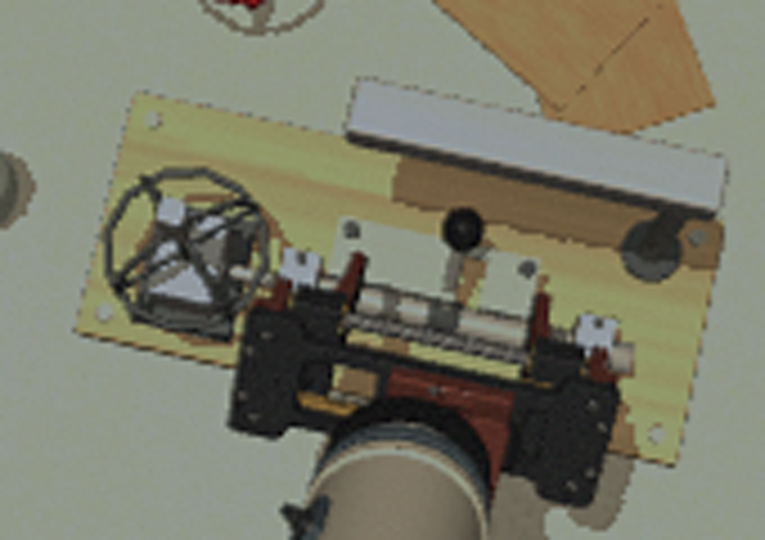

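The picture shows the knob swung in at crop (462,230) and staying there on its own. By depth it is at jig x≈36, y≈−19.5, as expected when hooked, and the pin is out. The frame is still upright in its seat (crop (175,210)). Now the grip block, with a force-checked lift.

```bash
python3 - <<'E'
from h import *
r0=lean(40,1); r=lean(0,1)
t=pickle.load(open("top.pkl","rb")); C=cloud(t)
tc=np.array([.4856,.3319]); m=(np.hypot(C[...,0]-tc[0],C[...,1]-tc[1])<.05)
print("tray floor z",np.median(C[m][:,2]), C[m][:,2].std())
p=state()["ee_pos"]; move_l(p+[0,0,.10],.2)
move_to(tcp((-.4,128.7,240),r),q(r))
move_l(tcp((-.4,128.7,150),r),.1)
s=state(); print(s["time"],s["ft_force"].round(1))
close(); s=state(); print(s["finger_gap"],s["ft_force"].round(1))
for dz in(2,5,10):
    move_l(tcp((-.4,128.7,150+dz),r),.02); s=state(); print(dz,s["ee_pos"].round(4),s["ft_force"].round(1),s["finger_gap"])
    if np.linalg.norm(s["ft_force"])>12: break
im=get_image("side"); pickle.dump(im,open("s5.pkl","wb"))
cv2.imwrite("pics/s5.png",cv2.convertScaleAbs(cv2.resize(im["frame"][80:280,240:440],None,fx=3,fy=3,interpolation=cv2.INTER_CUBIC),alpha=1.5))
E
```

```text
tray floor z 0.005219207930262204 0.0023287795483984226
14.2583 [0.  0.6 0.3]
0.013739038198723902 [-0.1  1.4 -0.2]
2 [0.6383 0.0623 0.1406] [-0.3 -0.1 -3.5] 0.01378489314412399
5 [0.6385 0.0623 0.1442] [ 1.  -0.2 -2.2] 0.013699938575538511
10 [0.6386 0.0623 0.1493] [ 0.8  0.3 -3.6] 0.013743854846446135
```

View pics/s5.png

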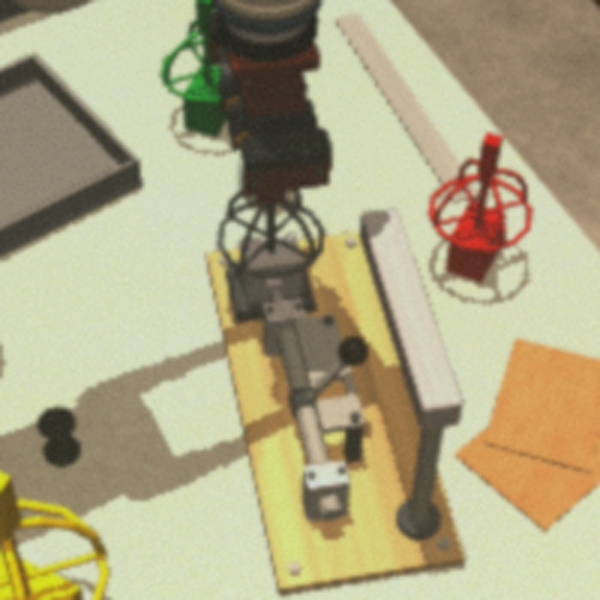

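The lift is free (about 3 N, the frame's weight) and the lever is still hooked at crop (352,350). Carry it to the tray.

```bash
python3 - <<'E'
from h import *
r=lean(0,1); p=state()["ee_pos"]; move_l([p[0],p[1],.29],.15)
rt=R.from_euler('z',.204-yaw)*r
tc=np.array([.4856,.3319])
move_to(np.append(tc,.29),q(rt))
s=state(); print(s["time"],s["ft_force"].round(1),s["finger_gap"],s["joint_pos"].round(2))
z0=.006+.136-.011
move_l(np.append(tc,z0+.02),.12); move_l(np.append(tc,z0+.005),.04); hold(.2)
b=state()["ft_force"][2]; print("base",b)
z=z0+.005
while z>z0-.005:
    z-=.001; move_l(np.append(tc,z),.01); hold(.05); s=state(); f=s["ft_force"][2]
    print(round((z-z0)*1000,1),round(f,1))
    if f>b+2.5: break
print(s["time"],s["ee_pos"],s["finger_gap"])
E
```

```text
18.6583 [ 0.3 -0.1 -2.4] 0.01393120836962419 [ 0.54  0.08  1.14 -0.    1.92 -1.23]
base -3.4013437078299606
4.0 -3.4
3.0 -2.4
2.0 -3.0
1.0 -2.5
0.0 -1.4
-1.0 3.8
22.4917 [0.48571317 0.33198852 0.1308631 ] 0.013532757847193762
```

Contact came at the expected height. Release, retreat and check.

```bash
python3 - <<'E'
from h import *
gripper_open(); hold(.2); p=state()["ee_pos"]; move_l([p[0],p[1],.28],.12)
move_l([.40,.45,.30],.2)   # out of the view
hold(.3)
s=state(); print(s["time"],s["ft_force"].round(1))
im=get_image("top"); sd=get_image("side")
C=cloud(im); m=(np.hypot(C[...,0]-.4856,C[...,1]-.332)<.03)&(C[...,2]>.14)&(C[...,2]<.175)
print("grip top",C[m].mean(0),C[m][:,2].max())
D=C.copy(); D[...,:2]=(C[...,:2]-o)@Rz
m=(D[...,2]>.085)&(D[...,2]<.125)&(D[...,0]>-.02)&(D[...,0]<.065)&(abs(D[...,1]+.02)<.045); print("knob",D[m].mean(0))
for u,v in((305,271),(222,163)): print(world(im,u,v))
cv2.imwrite("pics/t6.png",cv2.convertScaleAbs(im["frame"],alpha=1.5)); cv2.imwrite("pics/s6.png",cv2.convertScaleAbs(sd["frame"],alpha=1.5))
E
```

```text
26.4833 [-0.3  0.5 -0.5]
grip top [0.48543795 0.33019889 0.1536431 ] 0.1630309863873205
knob [ 0.0364581  -0.0194662   0.10620954]
[ 0.41088459 -0.01738865  0.04505072]
[0.68764932 0.18625203 0.06827104]
```

View pics/s6.png

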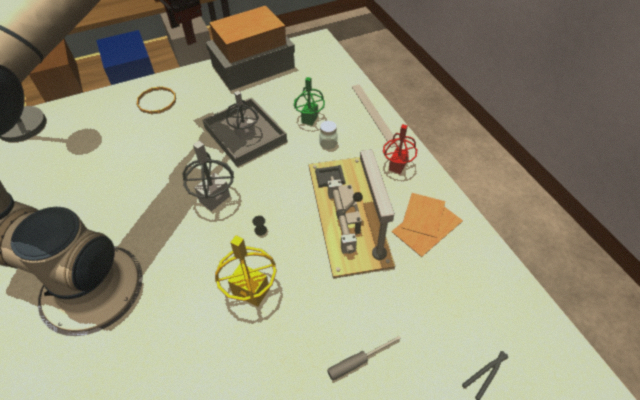

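View pics/t6.png

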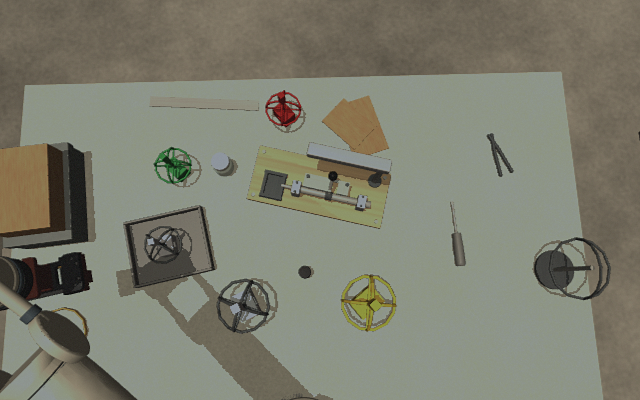

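The frame stands upright in the tray (top view (165,243), side view (240,115)). The seat is empty, the knob is still hooked at (333,176), the bystanders are unmoved and the robot is clear.

```bash
python3 -c "
from bench import *
job_done(); print(state()['time'])"
```

```text
the job is handed in; nothing more can be done
the job is handed in; nothing more can be done
```

The job is done and handed in, at about 26.5 s by the last reading before hand-in. I drew the bolt back about 30 mm, swung the lever through the gap, eased it into the hook and let go. Then I lifted the small grey frame straight out and stood it in the middle of the tray.

**Lever and bolt:** After release the knob read jig x 36, y −19.5 mm, and it read the same at the end. So the lever stayed latched by itself, with the pin clear of the foot.

**Lift:** The force never went above about 3.6 N, roughly the frame's own weight, so the frame was not wrenched against the bolt.

**Set-down:** I lowered the frame in 1 mm steps and stopped at the first contact, about 4 N. In the final pictures it stands upright in the tray, with its top at about 0.16 m as expected.

**Bystanders:** The spool and jar measure the same as before to within about 1 mm sideways. The screwdriver I checked only by eye, and it looks unmoved.

No check failed or disagreed. The arm lagged about 2 mm under the spring's pull, so I corrected for it during the swing.

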